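Slide the red-fronted screw tray under the bench riser

TASK

Tidy the joiner's bench: take the plywood tray with the red grip and slide it flat along the bench into the bay under the green riser, straight and fully home, so that its red front board is level with the riser's front edge and the grip still stands out in front. Keep the tray and the gripper from hitting the green board overhead, and leave the tray with the blue grip where it is.

Things in the scene. Friction and masses are not known exactly. Their poses are not given: they have to be found in the camera images.
- red_tray: Loose open plywood tray, red front and grip, dowels and screws in it, 0.25 to 0.5 kg. 120 mm deep (x), 110 wide (y), 40 high. Origin: centre of the tray's underside, without the grip. Own -x is its front; front board's face 60 mm from the origin (+2 mm red facing). Ahead of it the grip stands on a tongue 30 mm wide, 10 high, reaching to 118 mm from the origin.
- red_grip (a point): Point to pinch on the red tray's grip, an upright block 36 mm long (tray's x), 14 thick (y), top 65 mm above the bench. The point is on its middle, 50 mm above the bench, 98 mm in front (-x) of the tray's origin. Axes as the tray's.
- riser: Fixed green riser; bay open towards the robot. Origin: middle of the bay's mouth, bench height, in the plane of the front edges. Own +x points into the bay, y across. Bay 150 mm wide, 75 high, 128 deep: the tray meets the back with its front board 8 mm inside. Outside 178 wide, 140 deep. Home: tray's origin at x = 60 mm, y = 0, axes parallel. Glue (110 high) and tape measure stand on its top.
- riser_board: The riser's green top board, the overhang: 140 mm deep, 178 mm wide, 15 mm thick; underside 75 mm and top 90 mm above the bench. Origin: middle of its front edge on the underside, axes as the riser's. Not to be hit.
- blue_tray: Loose tray of the same shape and size as the red one, with a blue front and blue grip, holding hinges. Origin and axes as for the red tray. It stays where it is.
There are look-alikes about, which are no part of the job. What is shaped like the riser but pink is not meant. What is shaped like the red_tray but orange is not meant.

How it is judged:
By the outcome, as a careful person would: the job done as asked, in the order asked, and still so for the second after the job is handed in, with the robot touching nothing.
It also fails if it takes over 40 s, if anything falls off the work surface, if the arm or the gripper's body presses on something with over 40 N, if the wrist force passes 120 N, or if a joint passes its speed limit or range.

ROBOT

A 6-joint arm with a two-finger parallel gripper is mounted at the origin on the work surface. World frame = base frame: x ahead of the robot, y to its left, z up, the work surface at z = 0. Lengths are in mm, angles in rad, forces in N, time in s.
With the tool pointing down it reaches from about 250 to 775 mm from the base axis. Payload 4 kg.
Tool frame: the origin (TCP) lies midway between the tips of the shut fingers; the grasp point (between the pads) lies 19 mm behind it; z points along the fingers, x is the direction in which the jaws open and shut, and the axes are right-handed (so a half turn about z gives the same grasp; the last joint's range is limited). The gripper opens to 94 mm and grips with 3 to 60 N. Pads are 16 mm wide; open, the fingers measure 119 mm over their backs; the gripper's body (75 mm by 177 mm) begins 78 mm behind the grasp point.
Start: joints at [1.022, 0.087, 1.371, -0, 1.684, -0.103], TCP at [237.161, 496.261, 205.506] pointing down, gripper open.
Joint ranges: [-3.1, 3.1], [-0.76, 2.03], [0.27, 2.55], [-1.08, 4.22], [0.17, 2.65], [-2.57, 2.57]. Speed limits (rad/s): [2.79, 2.79, 3.14, 3.14, 3.14, 3.14].

INTERFACE

Orientations are given as a unit quaternion [w, x, y, z].
In Python, from cell import ctrl, vision gives the robot as it stands.
- The arm moves only by the shell command python3 -m crank 'ROWS' [FORCE]. ROWS is JSON, a list of rows, each a list of 7 numbers: the turn, a rotation vector about the world's x, y, z in degrees, then the shift along the world's x, y, z in m, then the finger opening in m, from 0 to 0.094. In form: [[wx, wy, wz, tx, ty, tz, fingers], ...]. A call has exactly 10 rows; each row shifts and turns the commanded pose from where the row before left it; what a row does not reach is not made up. A row lasts 1/12 s, in which the tool goes at most 41.7 mm and 7.16 degrees, less where a joint would pass 70% of its speed; a pose out of reach is approached as far as the arm can. A call is refused whole if a number of a shift passes 0.0417 or a number of a turn 7.16, either way. A call with a gripper value outside its range is refused whole. The fingers move at their own pace and stop on an object; FORCE is the grip in N (left out, the last holds). Time passes only in rows, so rows that do not move let the fingers close, or fill a call up. It gives the time, the measured TCP pose, the force and the opening at its end, in the units of the state.
- ctrl.sense(): the state, without advancing time (a new reading comes with each control period).
- vision.capture(name): name is "scene" or "top" or "wrist"; returns (picture, depth): 420x560x3 uint8, red, green, blue; 420x560 float32, mm along the optical axis (not along the pixel's ray), 0 where there is no reading.
- vision.camera_model(name): a dict with "intrinsics" (3x3 intrinsics, pixels), "distortion" ([k1, k2, p1, p2, k3] as OpenCV has them; the pictures are not rectified), "eye" and "attitude" of the camera in the world. Camera axes: x right, y up, looking along -z (the intrinsics and any distortion apply to the point x, -y, -z); pixel columns grow to the right and rows downward; lengths in mm; the calibration is good to about 2 mm. A picture is of the moment at which its call begins: read the wrist's pose just before it. camera_model takes no time and is no camera call; for the wrist camera it gives the pose at the moment of the call.
- ctrl.close_job(): hands the job in, once; it reports no verdict.
The state is a dict: "time": time; "q": joint angles; "joint_velocities": joint speeds; "effort": joint torques, N m; "tool_pos": TCP position; "orientation": TCP orientation; "ft_force": force on the tool from outside, world axes, zero at the start; "moment": the same for the moment, N m; "width": finger opening in mm.
Only numpy, scipy, OpenCV 4.12 (cv2) and the standard library are available. Lean on these libraries where they do the work, as an engineer would, in place of code of your own. Each camera call takes 0.05 s, during which the arm holds its last target.

## Working session

There is one attempt and no reset: what is moved stays moved. The work goes in short steps, Python scripts to look and compute and a shell command to move; the robot and the scene stay as the last step left them, time stands still between calls to the robot, and variables do not carry over. Pictures are saved under pics/ and viewed, and the job is handed in when it is done.

```bash
ls; mkdir -p pics; python3 - <<'E'
from cell import ctrl, vision
import cv2,numpy as np
print(ctrl.sense())
for n in ("scene","top"):
    p,d=vision.capture(n); cv2.imwrite(f"pics/{n}0.png",p[:,:,::-1]); np.save(f"pics/{n}0.npy",d)
    np.save(f"pics/{n}0rgb.npy",p)
    print(n,vision.camera_model(n))
E
```

```text
pics
{'time': 0.0, 'q': array([ 1.02192492e+00,  8.79691389e-02,  1.37225675e+00,  3.23284944e-05,
        1.68358535e+00, -1.03095438e-01]), 'joint_velocities': array([ 0.00059998, -0.00314202,  0.00075488,  0.00106118, -0.00066909,
        0.00125382]), 'effort': array([-1.43342877e-03, -3.40182924e+01, -3.02424216e+01,  7.15101860e-02,
        3.31409101e-02, -1.89282378e-04]), 'tool_pos': array([236.84182496, 495.7869337 , 204.29518557]), 'orientation': array([ 4.77488249e-04,  8.45917590e-01,  5.33312479e-01, -1.00139476e-03]), 'ft_force': array([0.20853099, 0.76808805, 0.05475449]), 'moment': array([ 0.01615646, -0.04784702,  0.05997846]), 'width': 93.76388690247876}
scene {'intrinsics': array([[431.06120309,   0.        , 283.88908882],
       [  0.        , 431.06120309, 211.703255  ],
       [  0.        ,   0.        ,   1.        ]]), 'distortion': array([-0.02431934,  0.        ,  0.        ,  0.        ,  0.        ]), 'eye': array([1251.7412836 , -542.59355163,  860.79609965]), 'attitude': array([0.79439939, 0.37381923, 0.21438889, 0.42804929])}
top {'intrinsics': array([[507.51295737,   0.        , 280.69102246],
       [  0.        , 507.51295737, 208.37096997],
       [  0.        ,   0.        ,   1.        ]]), 'distortion': array([0.01437864, 0.        , 0.        , 0.        , 0.        ]), 'eye': array([ 360.85587246,  -27.52726982, 1311.39413807]), 'attitude': array([-0.70647313, -0.02550124,  0.01905147,  0.70702365])}
```

View pics/scene0.png

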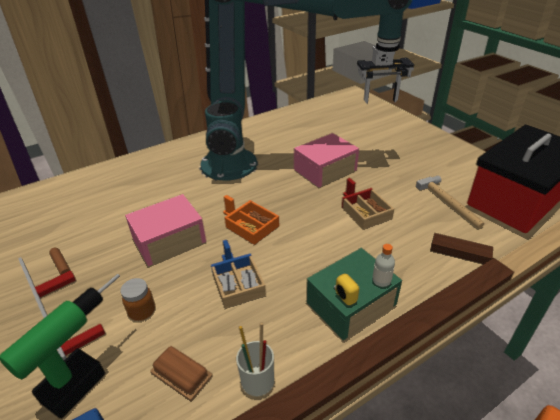

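View pics/top0.png

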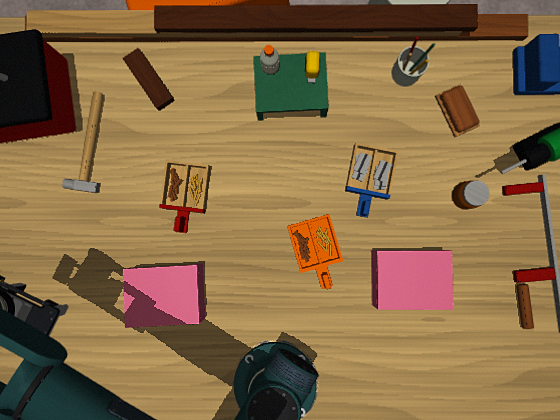

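The top view shows the red tray at about (187,188) with its grip at (181,220), and the green riser at (291,85). The look-alikes are the orange tray at (315,243) and the pink risers at (163,294) and (413,279). The blue tray is at (370,172). By colour, the tray I want is the one at (187,188) and the riser is the green one. Next I'll enlarge a crop and measure.

```bash
cat > h.py <<'E'
import numpy as np,cv2
from scipy.spatial.transform import Rotation as R
def rot(m): 
    a=m["attitude"]; return R.from_quat([a[1],a[2],a[3],a[0]]).as_matrix()
def cast(m,uv,z):
    uv=np.asarray(uv,float).reshape(-1,1,2)
    n=cv2.undistortPoints(uv,m["intrinsics"],m["distortion"])[:,0]
    r=np.c_[n[:,0],-n[:,1],-np.ones(len(n))]@rot(m).T
    return m["eye"]+r*((z-m["eye"][2])/r[:,2])[:,None]
def proj(m,X):
    c=(np.atleast_2d(X)-m["eye"])@rot(m)
    c=c*[1,-1,-1]
    return cv2.projectPoints(c,np.zeros(3),np.zeros(3),m["intrinsics"],m["distortion"])[0][:,0]
def cloud(m,d):
    v,u=np.mgrid[0:d.shape[0],0:d.shape[1]]
    n=cv2.undistortPoints(np.stack([u,v],-1).reshape(-1,1,2).astype(float),m["intrinsics"],m["distortion"])[:,0]
    r=np.c_[n[:,0],-n[:,1],-np.ones(len(n))]*d.reshape(-1,1)
    P=(r@rot(m).T+m["eye"]).reshape(d.shape+(3,)); P[d==0]=np.nan
    return P
E
python3 - <<'E'
from cell import vision
from h import *
m=vision.camera_model("top"); p=np.load("pics/top0rgb.npy"); d=np.load("pics/top0.npy")
cv2.imwrite("pics/crop.png",cv2.resize(p[40:240,150:340,::-1],None,fx=3,fy=3,interpolation=cv2.INTER_CUBIC)[:600])
P=cloud(m,d); h=cv2.cvtColor(p,cv2.COLOR_RGB2HSV)
def box(mask,z,name):
    c=max(cv2.findContours(mask.astype(np.uint8),cv2.RETR_EXTERNAL,cv2.CHAIN_APPROX_NONE)[0],key=cv2.contourArea)
    X=cast(m,c.reshape(-1,2),z)
    r=cv2.minAreaRect(X[:,:2].astype(np.float32)); print(name,r,cv2.boundingRect(c)); print(cv2.boxPoints(r))
g=(h[...,0]>55)&(h[...,0]<100)&(h[...,1]>80); Z=P[...,2]
reg=np.zeros_like(g); reg[40:125,245:335]=1
box(g&reg,90,"green all")
m90=reg&(np.abs(Z-90)<8); print("z top",np.nanmedian(Z[m90])); box(m90,90,"top z")
reg=np.zeros_like(g); reg[150:240,155:215]=1
print("bench z",np.nanmedian(Z[reg]))
red=reg&((h[...,0]<6)|(h[...,0]>174))&(h[...,1]>170)&(h[...,2]>70)
box(red,40,"red")
t=reg&(Z>30)&(Z<50); box(t,40,"tray z30-50")
t=reg&(Z>55); box(t,65,"grip top"); print(np.nanmedian(Z[t]))
reg=np.zeros_like(g); reg[135:225,335:405]=1
box(reg&(Z>30)&(Z<50),40,"blue tray")
E
```

```text
green all ((738.535888671875, -40.770606994628906), (157.91610717773438, 176.41177368164062), 2.597130298614502) (254, 53, 74, 67)
[[ 655.66205    43.766857]
 [ 663.6558   -132.46371 ]
 [ 821.4097   -125.308075]
 [ 813.41595    50.9225  ]]
z top 89.29667491920702
top z ((747.1050415039062, -40.029876708984375), (141.72422790527344, 177.49867248535156), 2.761789321899414) (253, 53, 75, 60)
[[ 672.049      45.201984]
 [ 680.6015   -132.09053 ]
 [ 822.1611   -125.261734]
 [ 813.6086     52.030777]]
bench z 2.744674847289616
red ((415.26190185546875, 238.90750122070312), (109.6855697631836, 63.71793746948242), 83.35548400878906) (159, 204, 44, 29)
[[377.27112 188.11946]
 [440.5611  180.74672]
 [453.2527  289.69556]
 [389.9627  297.0683 ]]
tray z30-50 ((498.0252685546875, 228.47323608398438), (111.56729125976562, 122.47750091552734), 83.16448974609375) (159, 160, 50, 53)
[[430.58246 180.3747 ]
 [552.1894  165.79752]
 [565.4681  276.57178]
 [443.86115 291.14896]]
grip top ((401.3042297363281, 238.85586547851562), (34.52934265136719, 14.768275260925293), 0.6964448094367981) (174, 217, 7, 15)
[[383.95108 246.0296 ]
 [384.13058 231.26242]
 [418.65738 231.68213]
 [418.47787 246.44931]]
63.030712762539906
blue tray ((537.0515747070312, -245.50921630859375), (111.03224182128906, 122.92157745361328), 78.3679428100586) (346, 143, 53, 56)
[[ 465.65955 -287.4931 ]
 [ 586.05664 -312.27728]
 [ 608.4436  -203.52533]
 [ 488.0465  -178.74115]]
```

View pics/crop.png

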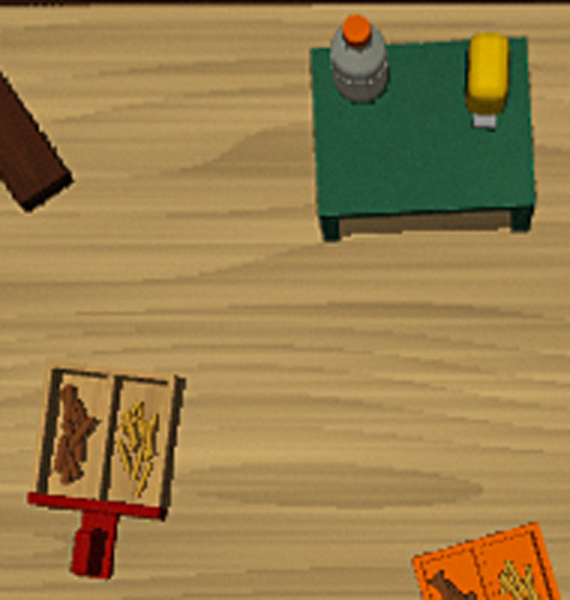

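The crop confirms the red-fronted tray with its grip towards the robot, and the green riser with its mouth towards the robot. Estimates:

| Item | Position (mm) | Yaw |
|---|---|---|
| Red tray origin | (498.8, 228.4) | −6.84° |
| Grip | (401.5, 239.6) | as tray |
| Riser origin | (676.3, −43.4) | +2.75° |

First move: above the grip.

```bash
python3 -m crank '[[0,0,1.87,0.0165,-0.0256,-0.0074,0.07],[0,0,1.87,0.0165,-0.0256,-0.0074,0.07],[0,0,1.87,0.0165,-0.0256,-0.0074,0.07],[0,0,1.87,0.0165,-0.0256,-0.0074,0.07],[0,0,1.87,0.0165,-0.0256,-0.0074,0.07],[0,0,1.87,0.0165,-0.0256,-0.0074,0.07],[0,0,1.87,0.0165,-0.0256,-0.0074,0.07],[0,0,1.87,0.0165,-0.0256,-0.0074,0.07],[0,0,1.87,0.0165,-0.0256,-0.0074,0.07],[0,0,1.87,0.0165,-0.0256,-0.0074,0.07]]' 20
python3 - <<'E'
from cell import ctrl, vision
from h import *
s=ctrl.sense(); m=vision.camera_model("wrist"); p,d=vision.capture("wrist")
cv2.imwrite("pics/w1.png",p[:,:,::-1]); np.save("pics/w1.npy",d)
s=ctrl.sense(); print(s["time"],s["tool_pos"],s["joint_velocities"].round(3),s["ft_force"].round(1),s["width"])
q=s["orientation"]; print(R.from_quat([q[1],q[2],q[3],q[0]]).as_matrix().round(3)); print(m["eye"],rot(m).round(2))
P=cloud(m,d); h=cv2.cvtColor(p,cv2.COLOR_RGB2HSV); Z=P[...,2]
red=((h[...,0]<6)|(h[...,0]>174))&(h[...,1]>150)&(h[...,2]>50)
t=(red&(Z>58)&(Z<72)).astype(np.uint8)
c=max(cv2.findContours(t,cv2.RETR_EXTERNAL,cv2.CHAIN_APPROX_NONE)[0],key=cv2.contourArea)
r=cv2.minAreaRect(cast(m,c.reshape(-1,2),65)[:,:2].astype(np.float32)); print(r,cv2.boundingRect(c)); print(cv2.boxPoints(r))
E
```

```text
time: 0.93
tool_pos: [402.4, 238.8, 130.7]
orientation: [-0.0, 0.747, 0.664, -0.0]
ft_force: [-0.1, 0.6, -0.6]
width: 70.0
0.9833 [404.29150353 234.13375514 128.96238166] [ 0.073  0.002 -0.007  0.06   0.039  0.216] [ 2.3 -3.1 -0.8] 69.68354229289712
[[ 0.121  0.993 -0.001]
 [ 0.993 -0.121 -0.006]
 [-0.006 -0.    -1.   ]]
[329.97246855 247.31713609 309.67231901] [[ 0.12 -0.96 -0.25]
 [ 0.99  0.11  0.03]
 [ 0.   -0.25  0.97]]
((399.2471618652344, 240.7318572998047), (13.10304069519043, 35.217288970947266), 83.75532531738281) (269, 192, 16, 40)
[[381.03036 236.13458]
 [416.03867 232.30383]
 [417.46396 245.32913]
 [382.45566 249.15988]]
```

View pics/w1.png

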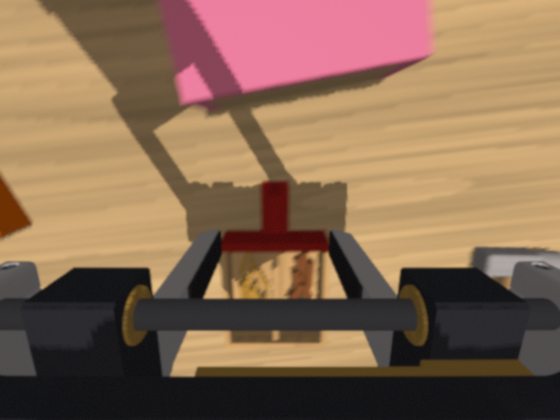

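The wrist view shows the red grip at (275,210), centred between the open fingers. The camera is on the −x side, away from the riser. I'll descend 100 mm.

```bash
python3 -m crank '[[0,0,0,-0.001,0,-0.0125,0.07],[0,0,0,0,0,-0.0125,0.07],[0,0,0,0,0,-0.0125,0.07],[0,0,0,0,0,-0.0125,0.07],[0,0,0,0,0,-0.0125,0.07],[0,0,0,0,0,-0.0125,0.07],[0,0,0,0,0,-0.0125,0.07],[0,0,0,0,0,-0.0115,0.07],[0,0,0,0,0,0,0.07],[0,0,0,0,0,0,0.07]]'
python3 - <<'E'
from cell import ctrl, vision
from h import *
s=ctrl.sense(); print(s["tool_pos"],s["ft_force"],s["joint_velocities"].round(3))
m=vision.camera_model("wrist"); p,d=vision.capture("wrist")
cv2.imwrite("pics/w2.png",p[:,:,::-1])
E
```

```text
time: 1.82
tool_pos: [400.4, 240.0, 31.7]
orientation: [-0.0, 0.748, 0.664, -0.001]
ft_force: [-0.1, 0.0, 0.2]
width: 69.9
[400.42136847 240.03483429  31.7144634 ] [-0.10816494  0.04751262  0.22212329] [-0.001 -0.018 -0.029  0.002  0.001  0.   ]
```

View pics/w2.png

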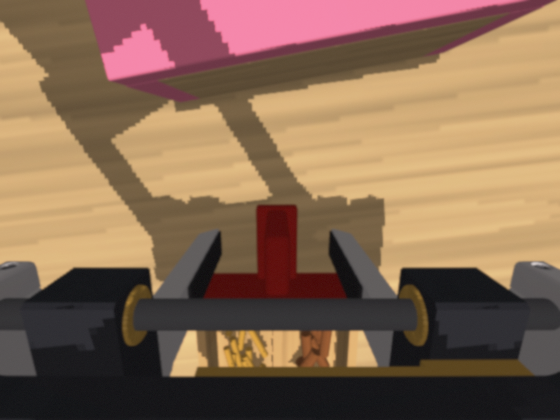

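The grip is at (277,245), midway between the fingers at about 210 and 340. Closing.

```bash
python3 -m crank '[[0,0,0,0,0,0,0.01],[0,0,0,0,0,0,0.01],[0,0,0,0,0,0,0.01],[0,0,0,0,0,0,0.01],[0,0,0,0,0,0,0.01],[0,0,0,0,0,0,0.01],[0,0,0,0,0,0,0.01],[0,0,0,0,0,0,0.01],[0,0,0,0,0,0,0.01],[0,0,0,0,0,0,0.01]]' 30
```

```text
time: 2.7
tool_pos: [401.2, 240.5, 32.5]
orientation: [-0.0, 0.748, 0.664, 0.0]
ft_force: [0.9, 1.2, 0.3]
width: 13.5
```

Gripped at 13.5 mm. Sliding to the approach pose, about 40 mm short of the mouth, in two calls.

```bash
python3 -m crank '[[0,0,0.2,0.0015,-0.006,0,0.01],[0,0,0.5,0.004,-0.0155,0,0.01],[0,0,0.5,0.004,-0.0155,0,0.01],[0,0,0.5,0.004,-0.0155,0,0.01],[0,0,0.5,0.004,-0.0155,0,0.01],[0,0,0.5,0.004,-0.0155,0,0.01],[0,0,0.5,0.004,-0.0155,0,0.01],[0,0,0.5,0.004,-0.0155,0,0.01],[0,0,0.5,0.004,-0.0155,0,0.01],[0,0,0.5,0.004,-0.0155,0,0.01]]'
python3 -m crank '[[0,0,0.5,0.004,-0.0155,0,0.01],[0,0,0.5,0.004,-0.0155,0,0.01],[0,0,0.5,0.004,-0.0155,0,0.01],[0,0,0.5,0.004,-0.0155,0,0.01],[0,0,0.5,0.004,-0.0155,0,0.01],[0,0,0.5,0.004,-0.0155,0,0.01],[0,0,0.5,0.004,-0.0155,0,0.01],[0,0,0.5,0.004,-0.0155,0,0.01],[0,0,0.5,0.004,-0.0155,0,0.01],[0,0,0.4,0.002,-0.008,0,0.01]]'
python3 -m crank '[[0,0,0,0,0,0,0.01],[0,0,0,0,0,0,0.01],[0,0,0,0,0,0,0.01],[0,0,0,0,0,0,0.01],[0,0,0,0,0,0,0.01],[0,0,0,0,0,0,0.01],[0,0,0,0,0,0,0.01],[0,0,0,0,0,0,0.01],[0,0,0,0,0,0,0.01],[0,0,0,0,0,0,0.01]]'
cat > meas.py <<'E'
import sys
from cell import ctrl, vision
from h import *
n=sys.argv[1]
p,d=vision.capture("top"); m=vision.camera_model("top")
cv2.imwrite(f"pics/{n}.png",p[:,:,::-1])
s,ds=vision.capture("scene"); cv2.imwrite(f"pics/{n}s.png",s[:,:,::-1])
np.savez(f"pics/{n}.npz",p=p,d=d,s=s,ds=ds)
print(ctrl.sense()["time"])
E
python3 meas.py t2
```

```text
time: 3.53
tool_pos: [438.4, 94.2, 32.5]
orientation: [-0.001, 0.72, 0.694, 0.0]
ft_force: [0.0, 2.3, 0.1]
width: 13.7
time: 4.37
tool_pos: [476.5, -54.0, 32.5]
orientation: [-0.0, 0.69, 0.724, -0.0]
ft_force: [-1.0, 2.6, 1.6]
width: 13.9
time: 5.2
tool_pos: [476.5, -52.5, 32.5]
orientation: [-0.0, 0.69, 0.724, 0.0]
ft_force: [0.6, -1.1, -0.4]
width: 13.6
5.3
```

View pics/t2.png

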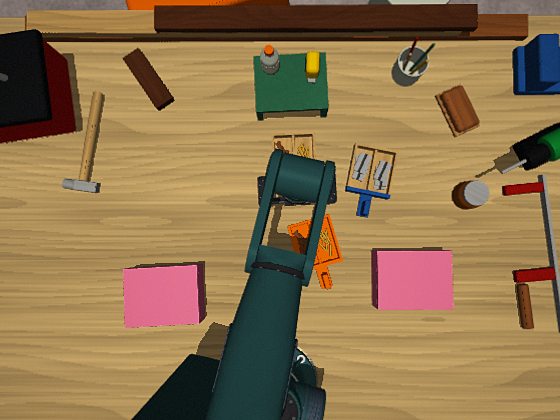

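View pics/t2s.png

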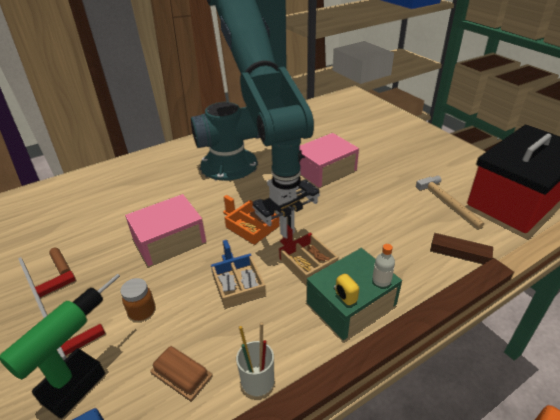

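Top view: the tray's back edge shows at (275–313,136), just below the riser mouth. The front is hidden by the arm. I'll measure yaw and the lateral offset against the riser, using both cameras.

```bash
python3 - <<'E'
from cell import vision
from h import *
f=np.load("pics/t2.npz")
for n,a,b in(("top","p","d"),("scene","s","ds")):
    m=vision.camera_model(n); P=cloud(m,f[b]); Z=P[...,2]
    u=np.array([np.cos(.048),np.sin(.048)]); v=np.array([-u[1],u[0]]); o=np.array([676.3,-43.4])
    L=(P[...,:2]-o)@np.c_[u,v]
    # riser top surface
    t=(abs(Z-90)<5)&(abs(L[...,1])<110)&(L[...,0]>-20)&(L[...,0]<160)
    t=cv2.morphologyEx(t.astype(np.uint8),cv2.MORPH_CLOSE,np.ones((5,5)))
    c=max(cv2.findContours(t,0,1)[0],key=cv2.contourArea)
    X=cast(m,c.reshape(-1,2),90)[:,:2]; print(n,"riser",cv2.boxPoints(cv2.minAreaRect(X.astype(np.float32))).tolist())
    # tray: walls top
    t=(Z>32)&(Z<48)&(abs(L[...,1])<70)&(L[...,0]>-175)&(L[...,0]<-20)
    t=cv2.morphologyEx(t.astype(np.uint8),cv2.MORPH_OPEN,np.ones((2,2)))
    X=cast(m,np.argwhere(t)[:,::-1],40)[:,:2]; Lx=(X-o)@np.c_[u,v]
    print(" tray pts",len(X),Lx.min(0),Lx.max(0))
    # back edge: per-y-bin max x, side edges: per-x-bin extreme y
    def edge(i,j,sg,lo,hi):
        e=[]
        for k in np.arange(lo,hi,4):
            w=(Lx[:,i]>=k)&(Lx[:,i]<k+4)
            if w.sum()>1:e.append((k+2,sg*np.max(sg*Lx[w,j])))
        e=np.array(e)
        if len(e)>3:
            s,c0=np.polyfit(*e.T,1); print("  edge",i,sg,"slope deg",np.degrees(np.arctan(s)).round(2),"at mid",np.median(e[:,1]).round(1),len(e))
    edge(1,0,1,-48,48); edge(0,1,1,-80,-45); edge(0,1,-1,-80,-45)
E
```

```text
top riser [[672.7013549804688, 45.23344421386719], [681.2538452148438, -132.05906677246094], [822.1610717773438, -125.26174926757812], [813.6085815429688, 52.03076171875]]
 tray pts 240 [-113.29969928  -57.415266  ] [-44.11618776  52.27953886]
  edge 1 1 slope deg 0.62 at mid -45.3 24
  edge 0 1 slope deg 3.31 at mid 50.7 9
  edge 0 -1 slope deg 38.43 at mid -56.4 9
scene riser [[673.6538696289062, 46.43695068359375], [682.0803833007812, -136.7841796875], [826.6688842773438, -130.1344451904297], [818.2423706054688, 53.08668518066406]]
 tray pts 668 [-160.99108469  -60.52311915] [-30.00829485  55.67657386]
  edge 1 1 slope deg 1.31 at mid -32.7 24
  edge 0 1 slope deg 0.97 at mid 54.3 9
  edge 0 -1 slope deg -2.24 at mid -58.2 9
```

The tray's yaw matches the tool's 2.75°, since the jaws squared the block, and both cameras put the riser's yaw at 2.6–2.75°. The lateral offset estimates are −2.5, −0.7 and +0.5 mm, so I'll correct by +1 mm. Sliding in 110 mm first, with a force check.

```bash
python3 -m crank '[[0,0,0,0.006,0.001,0,0.01],[0,0,0,0.012,0.0007,0,0.01],[0,0,0,0.012,0.0006,0,0.01],[0,0,0,0.012,0.0006,0,0.01],[0,0,0,0.012,0.0006,0,0.01],[0,0,0,0.012,0.0006,0,0.01],[0,0,0,0.012,0.0006,0,0.01],[0,0,0,0.012,0.0006,0,0.01],[0,0,0,0.012,0.0006,0,0.01],[0,0,0,0.008,0.0004,0,0.01]]'
python3 - <<'E'
from cell import ctrl, vision
from h import *
m=vision.camera_model("wrist"); p,d=vision.capture("wrist"); s=ctrl.sense(); print(s["ft_force"],s["moment"],s["tool_pos"])
s,_=vision.capture("scene")
cv2.imwrite("pics/e.png",np.hstack([p[:,:,::-1][:, ::1],cv2.resize(s[180:380,220:420,::-1],(420,420),interpolation=cv2.INTER_CUBIC)])[:, 180:])
E
```

```text
time: 6.13
tool_pos: [586.7, -45.9, 32.5]
orientation: [-0.001, 0.69, 0.724, -0.0]
ft_force: [-4.7, 0.6, 3.2]
width: 14.0
[ 1.5474548   0.50029303 -1.26351768] [-0.00579871  0.21882346 -0.00370281] [588.28012067 -45.87373746  32.54162076]
```

View pics/e.png

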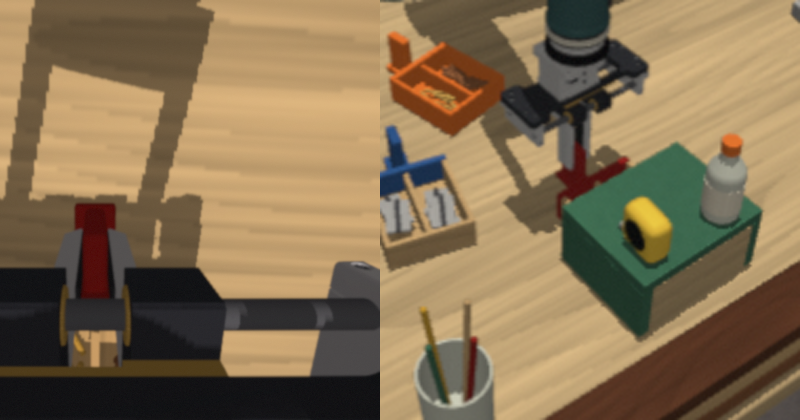

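The tray is entering cleanly with low forces, and the red board is just in front of the green board in the scene crop at (595,185). Another 48 mm, then measure.

```bash
python3 -m crank '[[0,0,0,0.006,0.0003,0,0.01],[0,0,0,0.008,0.0004,0,0.01],[0,0,0,0.008,0.0004,0,0.01],[0,0,0,0.008,0.0004,0,0.01],[0,0,0,0.008,0.0004,0,0.01],[0,0,0,0.006,0.0003,0,0.01],[0,0,0,0.004,0.0002,0,0.01],[0,0,0,0,0,0,0.01],[0,0,0,0,0,0,0.01],[0,0,0,0,0,0,0.01]]'
python3 - <<'E'
from cell import ctrl, vision
from h import *
m=vision.camera_model("wrist"); p,d=vision.capture("wrist"); s=ctrl.sense(); print(s["ft_force"],s["moment"],s["tool_pos"])
t,td=vision.capture("top"); s,sd=vision.capture("scene"); np.savez("pics/f.npz",p=t,d=td,s=s,ds=sd,w=p,dw=d)
cv2.imwrite("pics/f.png",np.hstack([cv2.resize(t[40:180,220:360,::-1],(400,400),interpolation=cv2.INTER_CUBIC),cv2.resize(s[200:340,260:400,::-1],(400,400),interpolation=cv2.INTER_CUBIC)]))
cv2.imwrite("pics/fw.png",p[:,:,::-1])
E
```

```text
time: 7.07
tool_pos: [635.8, -44.0, 32.5]
orientation: [0.001, 0.69, 0.724, 0.001]
ft_force: [1.7, -0.2, 0.3]
width: 13.9
[2.22863854 0.2822392  1.58770946] [-0.00364038 -0.05397384  0.03283113] [635.78026094 -44.01331986  32.5368437 ]
```

View pics/f.png

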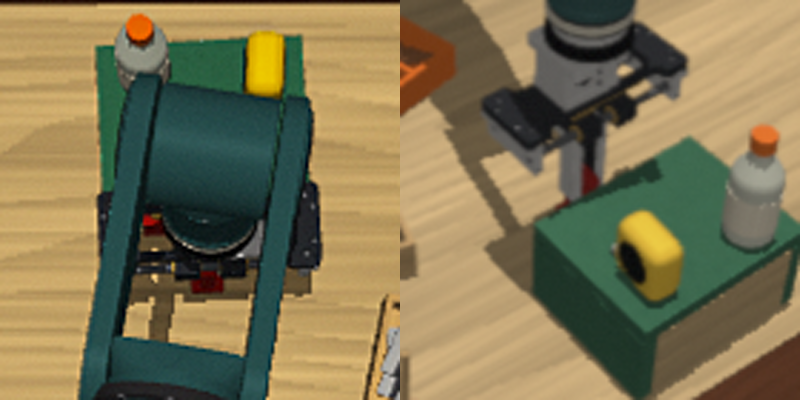

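View pics/fw.png

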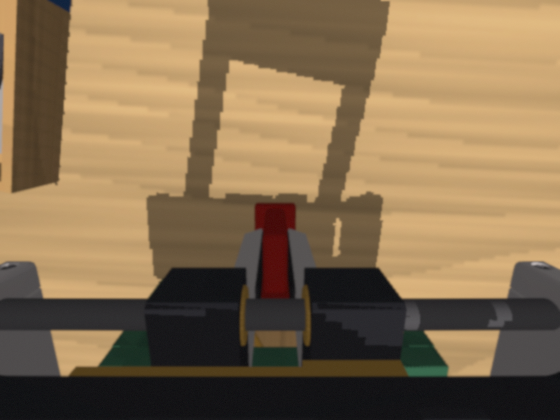

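The picture shows the tray almost home: the red board is visible at (150,225) in the top crop under the board edge, and the grip stands out at (207,280). Tool readings say about 4 mm remain. I'll move those 4 mm and settle, then open, rise and back off so the cameras can see.

```bash
python3 -m crank '[[0,0,0,0.002,0.0001,0,0.01],[0,0,0,0.002,0.0001,0,0.01],[0,0,0,0,0,0,0.01],[0,0,0,0,0,0,0.01],[0,0,0,0,0,0,0.01],[0,0,0,0,0,0,0.07],[0,0,0,0,0,0,0.07],[0,0,0,0,0,0,0.07],[0,0,0,0,0,0,0.07],[0,0,0,0,0,0,0.07]]'
python3 -m crank '[[0,0,0,0,0,0.005,0.07],[0,0,0,0,0,0.01,0.07],[0,0,0,0,0,0.01,0.07],[0,0,0,0,0,0.01,0.07],[0,0,0,0,0,0.015,0.07],[0,0,0,0,0,0.02,0.07],[0,0,0,0,0,0.02,0.07],[0,0,0,-0.02,0,0.02,0.07],[0,0,0,-0.035,0,0.01,0.07],[0,0,0,-0.035,0,0,0.07]]'
python3 -m crank '[[0,0,0,-0.03,0.02,0,0.07],[0,0,0,-0.03,0.025,0,0.07],[0,0,0,-0.03,0.025,0,0.07],[0,0,0,-0.03,0.025,0,0.07],[0,0,0,-0.02,0.025,0,0.07],[0,0,0,0,0.03,0,0.07],[0,0,0,0,0.03,0,0.07],[0,0,0,0,0.03,0,0.07],[0,0,0,0,0.02,0,0.07],[0,0,0,0,0,0,0.07]]'
python3 - <<'E'
from cell import ctrl, vision
from h import *
t,td=vision.capture("top"); s,sd=vision.capture("scene"); np.savez("pics/g.npz",p=t,d=td,s=s,ds=sd)
m=vision.camera_model("wrist");w,wd=vision.capture("wrist"); cv2.imwrite("pics/gw.png",w[:,:,::-1])
cv2.imwrite("pics/g.png",np.hstack([cv2.resize(t[40:180,220:360,::-1],(400,400),interpolation=cv2.INTER_CUBIC),cv2.resize(t[:,:,::-1],(400,300))[:300].repeat(1,0) if 0 else cv2.resize(s[200:340,260:400,::-1],(400,400),interpolation=cv2.INTER_CUBIC)]))
print(ctrl.sense()["time"])
E
```

```text
time: 8.05
tool_pos: [638.9, -43.8, 32.3]
orientation: [0.0, 0.69, 0.724, 0.0]
ft_force: [-0.2, -0.6, 0.2]
width: 44.1
time: 8.88
tool_pos: [550.3, -44.3, 157.4]
orientation: [0.004, 0.69, 0.724, 0.002]
ft_force: [0.1, -0.6, 0.7]
width: 70.1
time: 9.72
tool_pos: [408.7, 189.3, 154.2]
orientation: [0.0, 0.688, 0.725, 0.002]
ft_force: [-0.5, 0.0, -0.3]
width: 70.2
9.8667
```

View pics/g.png

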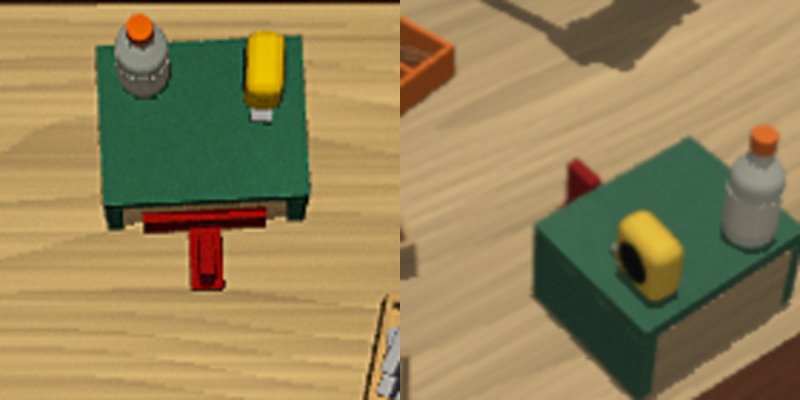

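View pics/gw.png

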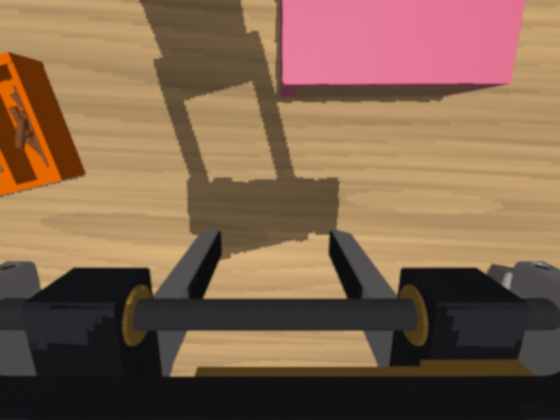

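The top crop shows the tray in the bay with its red board at (205,220), level with the riser leg feet at (115,222) and (297,213), and the grip standing out in front at (207,260). Now the fit in numbers.

```bash
python3 - <<'E'
from cell import vision
from h import *
f=np.load("pics/g.npz"); p=f["p"]; d=f["d"]; m=vision.camera_model("top")
h=cv2.cvtColor(p,cv2.COLOR_RGB2HSV)
u=np.array([np.cos(.048),np.sin(.048)]); v=np.array([-u[1],u[0]]); o=np.array([676.6,-43.4])
L=lambda X:(X[:,:2]-o)@np.c_[u,v]
red=((h[...,0]<8)|(h[...,0]>172))&(h[...,1]>140)
red[:100]=0;red[150:]=0;red[:,:255]=0;red[:,330:]=0
sub=lambda g,k:k+0.5*(g[k-1]-g[k+1])/(g[k-1]-2*g[k]+g[k+1]) if (g[k-1]-2*g[k]+g[k+1])!=0 else k
# facing: columns w/ red; top-> rows
bt,tp=[],[]
val=p[...,0].astype(float)
for c in range(273,312):
    r=np.where(red[:,c])[0]
    if len(r): print(c,r.min(),r.max(),p[r.min()-1:r.min()+9,c,0].tolist()) if c%6==0 else None
cols=[c for c in range(240,340) if red[:,c].sum()>=3]; print("cols",cols[0],cols[-1])
g=(h[...,0]>55)&(h[...,0]<100)&(h[...,1]>80)
for c in list(range(254,264))+list(range(318,330)):
    r=np.where(g[90:130,c])[0]+90
    if len(r): print(c,r.max(),L(cast(m,[[c,r.max()+.5]],0)).round(1).tolist())
# left/right extents of board at z=40 and grip mid
for c,r in((cols[0]-.5,116),(cols[-1]+.5,114)): print(L(cast(m,[[c,r]],40)))
cv2.imwrite("pics/gz.png",cv2.resize(p[100:150,245:345,::-1],None,fx=8,fy=8,interpolation=cv2.INTER_NEAREST))
# predicted pixels at home
for X in ([-2,-55,40],[-2,55,40],[-2,-55,0],[-2,55,0],[0,-55,75],[0,55,75],[0,0,75],[0,-75,0],[0,-89,0],[0,75,0],[0,89,0],[0,-89,90],[0,89,90],[-56,7,65],[-56,-7,65],[-20,7,65]):
    W=np.r_[o+X[0]*u+X[1]*v,X[2]]; q=proj(m,W)[0]; print(X,q.round(1),((q-[245,100])*8+4).round())
E
```

```text
276 114 120 [105, 86, 160, 155, 120, 36, 47, 47, 92, 196]
282 114 119 [97, 80, 164, 155, 92, 41, 43, 64, 163, 190]
288 114 140 [81, 79, 167, 152, 59, 33, 66, 159, 160, 156]
294 113 140 [102, 76, 79, 164, 154, 34, 48, 89, 165, 150]
300 113 119 [88, 79, 157, 157, 100, 41, 44, 53, 130, 194]
306 113 118 [86, 81, 165, 154, 69, 41, 40, 84, 205, 184]
cols 270 312
255 96 [[65.8, 92.1]]
256 111 [[25.8, 91.3]]
257 113 [[20.4, 88.9]]
258 117 [[9.7, 86.8]]
259 119 [[4.2, 84.4]]
260 119 [[4.1, 81.8]]
261 119 [[4.0, 79.2]]
262 119 [[3.9, 76.5]]
263 111 [[24.9, 72.9]]
318 109 [[22.9, -71.2]]
319 108 [[25.4, -73.9]]
320 109 [[22.6, -76.4]]
321 116 [[3.9, -78.0]]
322 115 [[6.5, -80.8]]
323 116 [[3.7, -83.2]]
324 115 [[6.2, -86.0]]
325 116 [[3.4, -88.5]]
326 114 [[8.6, -91.4]]
327 110 [[19.0, -94.5]]
[[ 2.16146089 55.71265359]]
[[  1.74604615 -53.51444294]]
[-2, -55, 40] [313.2 115.4] [549. 127.]
[-2, 55, 40] [269.9 117.6] [203. 145.]
[-2, -55, 0] [312.3 119.2] [543. 157.]
[-2, 55, 0] [270.3 121.3] [207. 174.]
[0, -55, 75] [313.9 111.1] [555.  93.]
[0, 55, 75] [269.4 113.4] [199. 111.]
[0, 0, 75] [291.6 112.3] [377. 102.]
[0, -75, 0] [319.9 118. ] [603. 148.]
[0, -89, 0] [325.3 117.8] [646. 146.]
[0, 75, 0] [262.7 120.9] [145. 171.]
[0, 89, 0] [257.3 121.2] [103. 174.]
[0, -89, 90] [328.2 108.9] [669.  75.]
[0, 89, 90] [255.3 112.5] [ 86. 104.]
[-56, 7, 65] [289.9 135.7] [363. 289.]
[-56, -7, 65] [295.5 135.4] [408. 287.]
[-20, 7, 65] [289.2 121.3] [357. 175.]
```

View pics/gz.png

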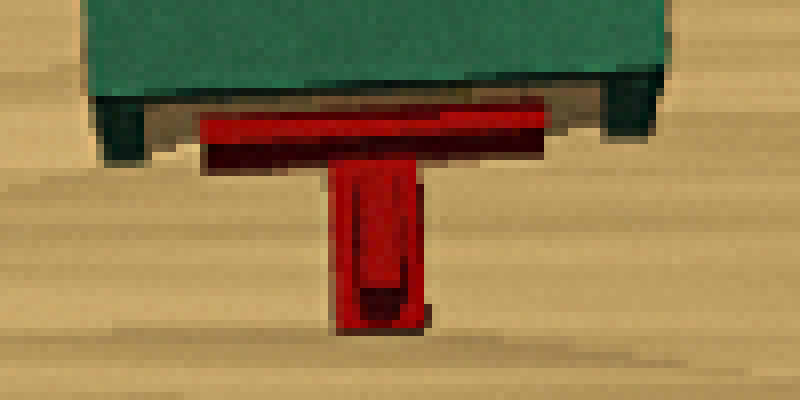

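The tray is straight and centred to about 1 mm. Compared with the leg feet, though, the red board seems about 2–3 mm short of flush at 2.5 mm/px. I'll take a finer look with the wrist camera from above, with the tool turned −90°.

```bash
python3 -m crank '[[0,0,-4.5,0.006,-0.008,0.012,0.07],[0,0,-4.5,0.012,-0.015,0.012,0.07],[0,0,-4.5,0.012,-0.015,0.012,0.07],[0,0,-4.5,0.012,-0.015,0.01,0.07],[0,0,-4.5,0.012,-0.015,0.01,0.07],[0,0,-4.5,0.012,-0.015,0.01,0.07],[0,0,-4.5,0.012,-0.015,0.01,0.07],[0,0,-4.5,0.012,-0.015,0.01,0.07],[0,0,-4.5,0.012,-0.015,0.01,0.07],[0,0,-4.5,0.012,-0.015,0.01,0.07]]'
python3 -m crank '[[0,0,-4.5,0.015,-0.018,0.005,0.07],[0,0,-4.5,0.015,-0.018,0.005,0.07],[0,0,-4.5,0.015,-0.018,0.005,0.07],[0,0,-4.5,0.015,-0.018,0.005,0.07],[0,0,-4.5,0.015,-0.018,0,0.07],[0,0,-4.5,0.015,-0.018,0,0.07],[0,0,-4.5,0.015,-0.018,0,0.07],[0,0,-4.5,0.015,-0.018,0,0.07],[0,0,-4.5,0.008,-0.018,0,0.07],[0,0,-4.5,0,-0.004,0,0.07]]'
python3 -m crank '[[0,0,0,0,0,0,0.07],[0,0,0,0,0,0,0.07],[0,0,0,0,0,0,0.07],[0,0,0,0,0,0,0.07],[0,0,0,0,0,0,0.07],[0,0,0,0,0,0,0.07],[0,0,0,0,0,0,0.07],[0,0,0,0,0,0,0.07],[0,0,0,0,0,0,0.07],[0,0,0,0,0,0,0.07]]'
python3 - <<'E'
from cell import ctrl, vision
from h import *
import pickle
m=vision.camera_model("wrist");w,wd=vision.capture("wrist"); cv2.imwrite("pics/k.png",w[:,:,::-1])
pickle.dump((m,w,wd),open("pics/k.pkl","wb")); print(m["eye"],ctrl.sense()["time"])
E
```

```text
time: 10.7
tool_pos: [522.9, 40.5, 259.5]
orientation: [0.0, 0.916, 0.402, 0.0]
ft_force: [-0.2, 0.4, -0.3]
width: 69.9
time: 11.53
tool_pos: [650.8, -128.0, 277.2]
orientation: [0.001, 1.0, 0.019, -0.001]
ft_force: [-0.3, -0.2, 0.1]
width: 69.8
time: 12.37
tool_pos: [650.7, -122.7, 278.5]
orientation: [0.0, 1.0, 0.024, 0.0]
ft_force: [-0.2, -0.8, 0.8]
width: 69.8
[645.95949144 -50.89868315 457.39045882] 12.4167
```

View pics/k.png

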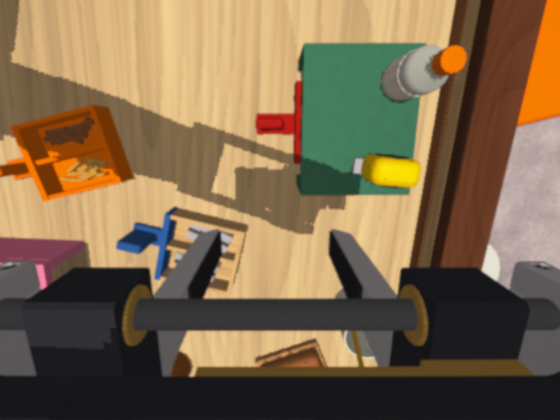

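The wrist view shows the riser's front edge as a vertical line at u≈302, the red board at (298,122) just in front, and the grip at (272,123). Computing the offset.

```bash
cat > k.py <<'E'
import pickle,sys
from h import *
n=sys.argv[1]
m,w,wd=pickle.load(open(f"pics/{n}.pkl","rb")); print("K",m["intrinsics"][0],m["intrinsics"][1],m["distortion"])
u=np.array([np.cos(.048),np.sin(.048)]); v=np.array([-u[1],u[0]]); o=np.array([676.6,-43.4])
L=lambda X:(X[:,:2]-o)@np.c_[u,v]
h=cv2.cvtColor(w,cv2.COLOR_RGB2HSV)
red=((h[...,0]<8)|(h[...,0]>172))&(h[...,1]>140); g=(h[...,0]>60)&(h[...,0]<100)&(h[...,1]>80)
c0=proj(m,np.r_[o,75])[0]; print("mouth px",c0)
r0=int(c0[1]); R0=range(max(r0-110,0),min(r0+110,260))
E1,E2=[],[]
for r in R0:
    c=np.where(red[r,int(c0[0])-60:int(c0[0])+40])[0]+int(c0[0])-60
    if len(c)>=2:E2.append((c.min()-.5,r,c.max()+.5))
    c=np.where(g[r,int(c0[0])-60:int(c0[0])+60])[0]+int(c0[0])-60
    if len(c)>20:E1.append((c.min()-.5,r))
E1=np.array(E1);E2=np.array(E2)
X=L(cast(m,E1,90)); k=abs(X[:,1])<80; pf=np.polyfit(X[k,1],X[k,0],1); print("green front edge @90: x at y=0",pf[1],"slope deg",np.degrees(pf[0]),"rows",E1[:,1].min(),E1[:,1].max(),"y",X[:,1].min(),X[:,1].max())
X=L(cast(m,E1,75)); pf=np.polyfit(X[k,1],X[k,0],1); print("  same @75",pf[1])
X=L(cast(m,E2[:,:2],0)); Y=L(cast(m,E2[:,:2],40))
k=(abs(X[:,1])>22)&(abs(X[:,1])<58)
for q,z in((X,0),(Y,40)):
    pf=np.polyfit(q[k,1],q[k,0],1); print("red front @",z,pf[1],"deg",np.degrees(pf[0]),"y ext",q[:,1].min(),q[:,1].max(),k.sum())
cv2.imwrite(f"pics/{n}z.png",cv2.resize(w[max(int(c0[1])-60,0):int(c0[1])+90,int(c0[0])-70:int(c0[0])+80,::-1],(600,600),interpolation=cv2.INTER_NEAREST))
E
python3 k.py k
```

```text
K [293.18406004   0.         274.76461348] [  0.         293.18406004 203.78433464] [-0.00557202  0.          0.          0.          0.        ]
mouth px [299.46039501 124.04506863]
green front edge @90: x at y=0 1.0140650857869413 slope deg -0.3454740357708873 rows 45.0 193.0 y -85.53320797213303 86.67421166972792
  same @75 2.321204865500009
red front @ 0 -1.746531075867049 deg -0.22033870186819343 y ext -57.32384306825506 61.71256325106577 50
red front @ 40 -4.303789071769244 deg -0.22033870186818988 y ext -52.83717523678667 55.789183909552484 50
```

```bash
ls pics | head -40
```

```text
crop.png
e.png
f.npz
f.png
fw.png
g.npz
g.png
gw.png
gz.png
k.pkl
k.png
kz.png
scene0.npy
scene0.png
scene0rgb.npy
t2.npz
t2.png
t2s.png
top0.npy
top0.png
top0rgb.npy
w1.npy
w1.png
w2.png
```

View pics/kz.png

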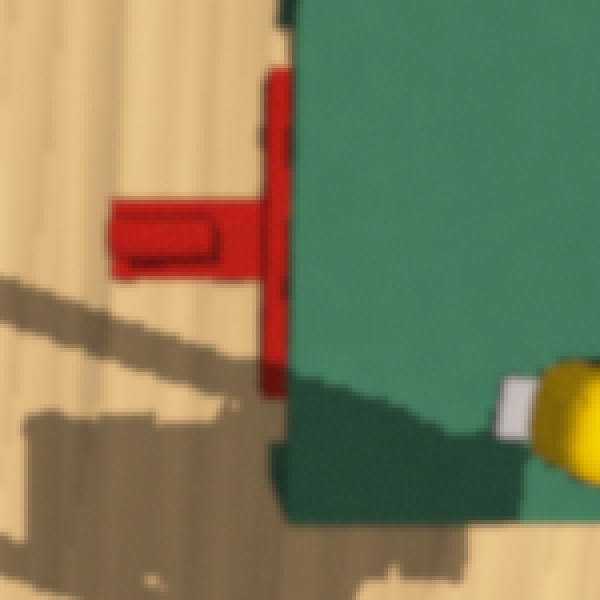

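Both views agree that the red facing is about 4–4.7 mm ahead of the leg feet, where home is 2 mm. So the tray is about 2.4 mm short. Yaw is within about 0.2° and the lateral offset is about 1 mm. I'll regrasp and push it that last bit. First, turn back above the grip.

```bash
python3 -m crank '[[0,0,4.5,-0.001,0.004,-0.005,0.07],[0,0,4.5,-0.001,0.004,-0.005,0.07],[0,0,4.5,-0.001,0.004,-0.005,0.07],[0,0,4.5,-0.001,0.004,-0.005,0.07],[0,0,4.5,-0.001,0.004,-0.005,0.07],[0,0,4.5,-0.001,0.004,-0.005,0.07],[0,0,4.5,-0.001,0.004,-0.005,0.07],[0,0,4.5,-0.001,0.004,-0.005,0.07],[0,0,4.5,-0.001,0.004,-0.005,0.07],[0,0,4.5,-0.001,0.004,-0.005,0.07]]'
python3 -m crank '[[0,0,4.5,0,0.004,-0.005,0.07],[0,0,4.5,0,0.004,-0.005,0.07],[0,0,4.5,0,0.004,-0.005,0.07],[0,0,4.5,0,0.004,-0.005,0.07],[0,0,4.5,0,0.004,-0.005,0.07],[0,0,4.5,0,0.004,-0.005,0.07],[0,0,4.5,-0.002,0.004,-0.005,0.07],[0,0,4.5,0,0.004,-0.005,0.07],[0,0,4.5,0,0.004,-0.005,0.07],[0,0,4.5,0,0.003,-0.005,0.07]]'
python3 -m crank '[[0,0,0,0,0,0,0.07],[0,0,0,0,0,0,0.07],[0,0,0,0,0,0,0.07],[0,0,0,0,0,0,0.07],[0,0,0,0,0,-0.005,0.07],[0,0,0,0,0,-0.005,0.07],[0,0,0,0,0,-0.005,0.07],[0,0,0,0,0,0,0.07],[0,0,0,0,0,0,0.07],[0,0,0,0,0,0,0.07]]'
```

```text
time: 13.25
tool_pos: [640.6, -82.6, 228.2]
orientation: [-0.0, 0.914, 0.407, 0.0]
ft_force: [-0.6, 0.1, -0.2]
width: 70.1
time: 14.08
tool_pos: [638.6, -43.5, 178.3]
orientation: [-0.0, 0.688, 0.725, 0.0]
ft_force: [-0.3, -0.7, -0.5]
width: 69.9
time: 14.92
tool_pos: [638.6, -43.9, 163.4]
orientation: [-0.0, 0.69, 0.724, -0.0]
ft_force: [-0.1, -0.1, 0.0]
width: 70.0
```

```bash
python3 -m crank '[[0,0,0,0,0,-0.01,0.07],[0,0,0,0,0,-0.018,0.07],[0,0,0,0,0,-0.018,0.07],[0,0,0,0,0,-0.018,0.07],[0,0,0,0,0,-0.018,0.07],[0,0,0,0,0,-0.018,0.07],[0,0,0,0,0,-0.015,0.07],[0,0,0,0,0,-0.01,0.07],[0,0,0,0,0,-0.006,0.07],[0,0,0,0,0,0,0.07]]'
python3 -m crank '[[0,0,0,0,0,0,0.01],[0,0,0,0,0,0,0.01],[0,0,0,0,0,0,0.01],[0,0,0,0,0,0,0.01],[0,0,0,0,0,0,0.01],[0,0,0,0,0,0,0.01],[0,0,0,0,0,0,0.01],[0,0,0,0,0,0,0.01],[0,0,0,0,0,0,0.01],[0,0,0,0,0,0,0.01]]' 20
```

```text
time: 15.75
tool_pos: [637.6, -43.7, 30.6]
orientation: [-0.001, 0.69, 0.724, -0.001]
ft_force: [0.2, -1.3, -0.1]
width: 70.0
time: 16.58
tool_pos: [638.6, -43.8, 32.5]
orientation: [-0.0, 0.69, 0.724, 0.0]
ft_force: [0.7, -0.7, -0.8]
width: 13.8
```

```bash
python3 -m crank '[[0,0,0,0.0012,-0.0003,0,0.01],[0,0,0,0.0012,-0.0003,0,0.01],[0,0,0,0,0,0,0.01],[0,0,0,0,0,0,0.01],[0,0,0,0,0,0,0.01],[0,0,0,0,0,0,0.07],[0,0,0,0,0,0,0.07],[0,0,0,0,0,0,0.07],[0,0,0,0,0,0,0.07],[0,0,0,0,0,0,0.07]]'
python3 -m crank '[[0,0,0,0,0,0.005,0.07],[0,0,0,0,0,0.01,0.07],[0,0,0,0,0,0.01,0.07],[0,0,0,0,0,0.01,0.07],[0,0,0,0,0,0.015,0.07],[0,0,0,0,0,0.02,0.07],[0,0,0,0,0,0.02,0.07],[0,0,0,-0.02,0,0.02,0.07],[0,0,0,-0.035,0,0.01,0.07],[0,0,0,-0.035,0,0,0.07]]'
python3 -m crank '[[0,0,0,-0.03,0.02,0,0.07],[0,0,0,-0.03,0.025,0,0.07],[0,0,0,-0.03,0.025,0,0.07],[0,0,0,-0.03,0.025,0,0.07],[0,0,0,-0.02,0.025,0,0.07],[0,0,0,0,0.03,0,0.07],[0,0,0,0,0.03,0,0.07],[0,0,0,0,0.03,0,0.07],[0,0,0,0,0.02,0,0.07],[0,0,0,0,0,0,0.07]]'
python3 meas.py u
python3 - <<'E'
from h import *
from cell import vision
f=np.load("pics/u.npz"); t=f["p"]
cv2.imwrite("pics/uz.png",np.hstack([cv2.resize(t[100:145,245:345,::-1],None,fx=7.9,fy=7.9,interpolation=cv2.INTER_NEAREST)]))
m=vision.camera_model("top"); g0=np.load("pics/top0.npy"); 
for nm,dd in(("before",g0),("now",f["d"])):
    Z=cloud(m,dd)[...,2]; k=np.zeros(Z.shape,bool); k[135:225,335:405]=1
    c=max(cv2.findContours((k&(Z>30)&(Z<50)).astype(np.uint8),0,1)[0],key=cv2.contourArea)
    print("blue",nm,cv2.minAreaRect(cast(m,c.reshape(-1,2),40)[:,:2].astype(np.float32)))
E
```

```text
time: 17.42
tool_pos: [641.3, -44.5, 32.4]
orientation: [0.0, 0.69, 0.724, 0.0]
ft_force: [0.0, -0.3, 0.2]
width: 43.6
time: 18.25
tool_pos: [552.7, -44.9, 157.4]
orientation: [0.003, 0.69, 0.724, 0.002]
ft_force: [-0.0, 0.0, 0.6]
width: 69.8
time: 19.08
tool_pos: [411.1, 188.7, 154.1]
orientation: [0.0, 0.688, 0.725, 0.002]
ft_force: [0.1, -0.7, 0.2]
width: 70.3
19.1833
blue before ((537.0515747070312, -245.50921630859375), (111.03224182128906, 122.92157745361328), 78.3679428100586)
blue now ((537.106201171875, -245.5959930419922), (110.77140045166016, 122.99506378173828), 78.5162124633789)
```

View pics/uz.png

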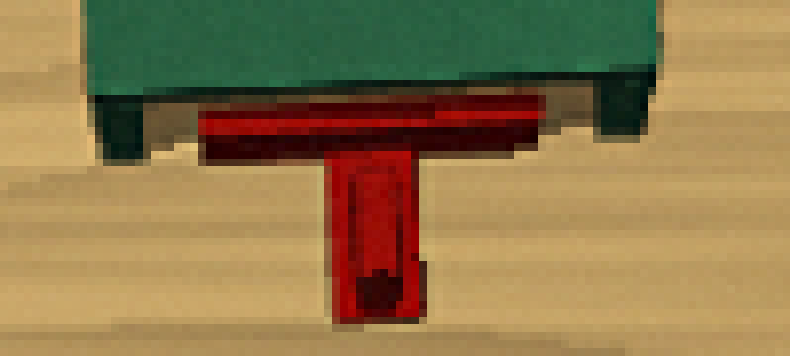

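View pics/u.png

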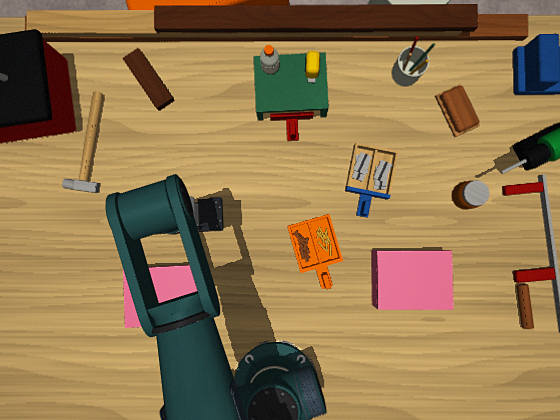

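The enlarged top view shows the red board's bottom edge at y≈164/151 against the leg feet line at y≈156/140. That is about 2.5–3 mm ahead of the feet, of which 2 mm is the facing, so it is level to about 1 mm. The board is parallel to the riser and the grip stands out at (375,240). The blue tray, orange tray, glue and tape are where they were, and the gripper is clear. Handing in.

```bash
python3 -c "
from cell import ctrl
print(ctrl.close_job())"
```

```text
the job is handed in; nothing more can be done
None
```

The red tray is in the bay under the green riser, with its front board about level with the riser's front edge and the grip standing out. I pinched it by the grip, slid it flat along the bench, and handed the job in at about 19 s.

- **Second push:** After the first slide, the top and wrist cameras showed it 2–3 mm short. I gripped it again, moved it 2.4 mm further in, and backed the gripper clear.
- **Fit:** The last top view puts the front board within about 1 mm of flush, if anything slightly short. The wrist view before that last push had the tray straight to about 0.2° and centred to about 1 mm; I did not repeat it afterwards.
- **Disagreement:** My first estimate of where the riser's front edge lies, from the depth image, was 2–3 mm nearer the robot than its leg feet showed. I went by the leg feet compared directly with the red board.
- **Nothing else disturbed:** The blue tray measured within 0.1 mm of where it started. The glue and tape measure look unmoved. Wrist force stayed below about 6 N in the readings I took, with no sign of touching the overhead board.

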